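Clamp a freshly glued pot lid in a ratchet press

ROBOT

A 6-joint arm with a two-finger parallel gripper is mounted at the origin on a cart in front of the work surface, level with it; the furniture and walls round the work are solid. World frame = base frame: x ahead of the robot, y to its left, z up, the work surface at z = 0. Lengths are in m, angles in rad, forces in N, time in s.
With the tool pointing down it reaches from about 0.325 to 0.925 m from the base axis. Payload 3.1 kg.
Tool frame: the origin (TCP) lies midway between the tips of the shut fingers; the grasp point (between the pads) lies 19 mm behind it (arm.grip_depth is the distance from the TCP to the grasp point, in m); z points along the fingers, y is the line along which they close (so a half turn about z gives the same grasp; the last joint's range is limited). The gripper opens to 85 mm and grips with 20 to 120 N. Pads are 22 mm wide; open, the fingers measure 114 mm over their backs; the gripper's body (76 mm by 85 mm) begins 54 mm behind the grasp point. The pads swing forward as they close: fully open they stand 13 mm farther back than shut.
Start: joints at [-1.236, 0.217, 1.613, -0, 1.311, -0.112], TCP at [0.27, -0.564, 0.231] pointing down, gripper open.
Joint ranges: [-2.75, 2.75], [-0.78, 2.1], [0.31, 2.55], [-1.13, 4.27], [0.13, 2.63], [-2.58, 2.58]. Speed limits (rad/s): [2.79, 2.79, 3.14, 3.14, 3.14, 3.14].

INTERFACE

Orientations are given as a 3x3 rotation matrix whose columns are the frame's x, y, z axes.
In Python, from cell import arm gives the robot as it stands. The module is installed in compiled form; this text tells all that it offers.
- The arm moves only by the tool arm_command, never from a script. Its argument "motion" is a list of rows, each an object of numbers: "dx", "dy", "dz": the shift along the world's x, y, z in units of 25 mm (1.0 is 25 mm); "rx", "ry", "rz": the turn, a rotation vector about the world's x, y, z in degrees; "claw": the closure, from -1 (fully open) to 1 (shut), so that 0 is half open. In form: [{"dx": .., "dy": .., "dz": .., "rx": .., "ry": .., "rz": .., "claw": ..}, ...]. A call has 1 to 5 rows; each row is the pose to reach, as a shift and turn from the pose commanded when the call began; what a row does not reach only later rows make up. A row lasts 1/10 s, in which the tool goes at most 50 mm and 8.59 degrees, less where a joint would pass 70% of its speed; a pose out of reach is approached as far as the arm can. A call with a gripper value outside its range is refused whole. The fingers move at their own pace and stop on an object; "grip_force" is the grip in N (left out, the last holds). Time passes only in rows, so rows that repeat a pose let the fingers close. It gives the time, the measured TCP pose, the force, the opening and the grip force at its end, in the units of the state.
- arm.get_obs(): the state, without advancing time (a new reading comes with each control period).
- arm.grab_frame(name): name is "scene" or "top" or "wrist"; returns a dict with "pixels" (400x640x3 uint8, red, green, blue), "fx", "fy", "cx", "cy" (pixels), "rvec" (rotation vector, rad) and "tvec" (3), from world to camera coordinates, as OpenCV has them. Camera axes: x right, y down, z forward; pixel columns grow to the right and rows downward; lengths in m; the calibration is good to about 2 mm. A picture is of the moment at which its call begins. There is no depth.
- arm.job_done(): hands the job in; it is judged then, once.
Trained networks look in the newest picture that a camera, given by its name, has taken for a name from the list of things; names that differ only in an ending like _2 or _b are one class to them, and where a whole thing is asked for, a point or a joint stands for the part that bears it (a point fixed in the world has none). Each returns a list of dicts, best first, with "confidence" (0 to 1); they miss things now and then, are a little off and sometimes report something else, mostly with a low value. They report only what shows in the picture. A call takes as long as a camera call. They do not tell look-alikes from the thing itself.
- arm.spot_in(camera, target): "xyz" ([x, y, z] in m, in world coordinates, good to about 4 mm: the middle of the surface that is visible of it).
- arm.masks_of(camera, target): "pixels" (400x640 bool, what is visible of it).
- arm.spot_point(camera, target): "xyz" ([x, y, z] in m, in world coordinates, good to about 4 mm: a listed point, or the origin of a listed thing).
The state is a dict: "time": time; "qpos": joint angles; "dq": joint speeds; "effort": joint torques, N m; "tool_pos": TCP position; "tcp_rot": TCP orientation; "ft_force": force on the tool from outside, world axes, zero at the start; "torque": the same for the moment, N m; "width": finger opening in m; "finger_force": force on a finger pad.
Only numpy, scipy, OpenCV 4.12 (cv2) and the standard library are available. Lean on these libraries where they do the work, as an engineer would, in place of code of your own. Each camera call takes 0.05 s, during which the arm holds its last target. There are 200 camera calls.

TASK

The lid of the small food pot standing in the ratchet press has just been glued. The ratchet is set to loosen: flip the thumb tab on its head over to tighten, then swing the handle back and forth to wind the pad down until the handle turns noticeably stiffer and the pad grips the lid firmly, with roughly 40 N, and leave it clamped like that. Do not crush the pot (about 100 N does it), and do not push the pot or the things standing around out of place.

Things in the scene. Friction and masses are not known exactly. Their poses are not given: they have to be found in the camera images.
- press: Ratchet press: grey frame fixed to the worktop; foot 188 x 124 x 14 mm, column behind the pot (100 mm from the screw axis), round head plate (radius 72 mm, top at z = 0.145) above the pot. Origin on the worktop on the vertical screw axis; own x points from the axis to the column, away from the handle; z up.
- press_axis (a point): Point on the vertical screw axis at the top of the ratchet's steel cover disc (radius 57 mm, top at z = 0.168), under the thumb tab.
- handle_grip (a point): Middle of the upright black round grip (diameter 25 mm, from z = 0.168 to z = 0.211) at the end of the handle, 130 mm from the screw axis. The flat steel handle arm under it (16 mm wide, z = 0.161 to 0.168) leads to the cover disc.
- press_handle (a joint): Angle of the handle about the screw axis, seen from above; 0 when it points along the press's own -x (toward the robot), growing clockwise (the grip then moves toward the press's own +y, the robot's left). It stops against two posts at -0.5 and +0.5. It stays where it is left.
- press_pawl (a joint): Direction pawl on the handle: -0.36 loosen, +0.36 tighten, snapping over at 0; it may rest at 0.12 to 0.36 either side, its tooth on a wheel tooth. At tighten, clockwise swings (press_handle growing) turn the ratchet wheel and lower the pad 10 mm per rad; counter-clockwise swings click back over the teeth (every 0.39 rad; up to 0.45 rad lost on reversing), wheel still. At loosen: the reverse.
- pawl_pivot (a point): Pivot pin of the pawl and its lever, on the handle's root 52 mm from the screw axis, at z = 0.168. The lever (9 mm wide, top at z = 0.174) runs from here toward the axis and ends in the thumb tab.
- pawl_tab (a point): Centre of the thumb tab: upright dark steel fin 22 mm long (along the lever), 9 mm thick, z = 0.173 to 0.195, near the screw axis. Seen from the handle's grip looking at the head, it lies 6 to 18 mm left of the axis at loosen, as far right at tighten. Pushing it sideways takes about 3 N until past the middle, where it snaps over; the handle stays put.
- press_pad: Rubber pad, radius 26 mm, on the screw; origin at the centre of its lower face. Starts 12 to 22 mm above the lid. From touching, clamping force grows about 400 N per rad (3 N per mm of grip travel). The grip resists with about 7 N while winding freely (5 N when pushing pauses); each 10 N of clamping adds 0.8 N (0.6 N paused). The screw keeps its force when the handle is let go or swung back.
- pot: Closed round food pot with a blue lid, 64 mm in diameter and 62 mm high, loose, standing on the press's foot (z = 0.014) under the pad. Origin at the centre of its underside, z up.
- reagent_a: Small dropper bottle, 33 mm wide, 102 mm high, loose bystander; origin at the centre of its underside.
- reagent_b: Another such dropper bottle, loose bystander; origin at the centre of its underside.
- flake_pot: Round food pot with a red lid, 56 mm wide, 75 mm high, loose bystander standing on the worktop; origin at the centre of its underside.
- algae_magnet: Black magnet cleaner, 66 x 85 x 44 mm, loose bystander; origin at the centre of its underside.
Things that resemble listed ones, but are neither listed nor needed, are in the scene too. Leave any green, orange or yellow look-alike of the pot alone.

How it is judged:
By the outcome, as a careful person would: the job done as asked, in the order asked, and still so for the second after the job is handed in, with the robot touching nothing.
It also fails if it takes over 67 s, if anything falls off the work surface, if the arm or the gripper's body presses on something with over 40 N, if the wrist force passes 120 N, or if a joint passes its speed limit or range.

## Working session

There is one attempt and no reset: what is moved stays moved. The work goes in short steps, Python scripts to look and compute and a tool call to move; the robot and the scene stay as the last step left them, time stands still between calls to the robot, and variables do not carry over. Pictures are saved under pics/ and viewed, at most 10 in all, crops included, and the job is handed in when it is done.

Besides the shell and the picture viewer there is one more tool, called after "Request:" as name([rows], argument=value, ...), one row to a line, values as JSON. arm_command: Moves the arm, as the interface text tells. Its arguments: {"type":"object","properties":{"motion":{"type":"array"},"grip_force":{"type":"number"}},"required":["motion"]}

```bash
mkdir -p pics; python3 - <<'E'
from cell import arm
import cv2
for c in ("scene","top"):
    f=arm.grab_frame(c); cv2.imwrite(f"pics/{c}0.png",f["pixels"][:,:,::-1])
    P=cv2.Rodrigues(f["rvec"])[0]; 
    for t in ("press","press_axis","handle_grip","pawl_pivot","pawl_tab","press_pad","pot","reagent_a","flake_pot","algae_magnet"):
        for r in arm.spot_point(c,t)[:3]:
            x=r["xyz"]; p=cv2.projectPoints(__import__("numpy").array([x],float),f["rvec"],f["tvec"],__import__("numpy").array([[f["fx"],0,f["cx"]],[0,f["fy"],f["cy"]],[0,0,1.]]),None)[0].ravel()
            print(c,t,[round(float(v),4) for v in x],round(r["confidence"],2),p.round())
o=arm.get_obs();print(o["time"],o["tcp_rot"],o["ft_force"])
E
```

```text
scene press [0.5917, 0.1046, -0.0053] 0.67 [284. 225.]
scene press [0.4446, 0.0905, 0.0] 0.17 [315. 255.]
scene press_axis [0.5895, 0.1029, 0.1715] 0.89 [284. 170.]
scene handle_grip [0.475, 0.0449, 0.1908] 0.7 [328. 181.]
scene handle_grip [0.4407, 0.0917, -0.0013] 0.41 [316. 257.]
scene pawl_pivot [0.5461, 0.0774, 0.1643] 0.48 [301. 179.]
scene pawl_tab [0.5743, 0.1157, 0.1809] 0.45 [282. 172.]
scene pot [0.6164, -0.1367, 0.002] 0.88 [355. 194.]
scene pot [0.5905, 0.1079, 0.0151] 0.85 [283. 220.]
scene pot [0.6186, -0.0413, 0.0019] 0.57 [327. 203.]
scene reagent_a [0.4418, 0.0891, -0.0013] 0.83 [316. 256.]
scene reagent_a [0.4218, 0.1738, 0.0031] 0.82 [289. 271.]
scene flake_pot [0.4319, 0.0114, -0.002] 0.69 [345. 249.]
scene algae_magnet [0.3814, 0.2922, -0.0052] 0.64 [250. 303.]
top press [0.5929, 0.1053, 0.0003] 0.57 [307. 169.]
top press [0.5938, 0.108, 0.1627] 0.27 [301. 149.]
top press_axis [0.5952, 0.1056, 0.1646] 0.89 [302. 148.]
top handle_grip [0.4692, 0.0425, 0.1908] 0.71 [333. 201.]
top pawl_pivot [0.5462, 0.0763, 0.1691] 0.71 [316. 169.]
top pawl_tab [0.5836, 0.1218, 0.1863] 0.52 [293. 150.]
top press_pad [0.435, 0.0075, -0.0007] 0.28 [346. 228.]
top pot [0.4949, -0.1509, -0.0] 0.83 [408. 202.]
top pot [0.6124, -0.041, 0.0012] 0.64 [362. 159.]
top pot [0.4239, 0.1739, 0.0015] 0.62 [281. 234.]
top reagent_a [0.4406, 0.0935, -0.0009] 0.6 [313. 226.]
top reagent_a [0.4269, 0.1734, 0.0002] 0.5 [282. 233.]
top flake_pot [0.4349, 0.0087, -0.0035] 0.9 [346. 228.]
top flake_pot [0.5814, 0.1221, 0.1838] 0.24 [293. 152.]
top algae_magnet [0.3837, 0.2946, -0.001] 0.65 [234. 251.]
top algae_magnet [0.4404, 0.094, 0.0002] 0.63 [313. 226.]
1.1 [[ 9.01854827e-01  4.32039200e-01 -1.25941977e-05]
 [ 4.32039200e-01 -9.01854827e-01  2.50144474e-05]
 [-5.50916131e-07 -2.80005872e-05 -1.00000000e+00]] [ 0.5807798  -0.01685592 -0.15743268]
```

View images.

```bash
python3 - <<'E'
import cv2,numpy as np
a=cv2.imread("pics/scene0.png")[130:330,200:420];b=cv2.imread("pics/top0.png")[100:280,200:440]
a=cv2.resize(a,None,fx=2.7,fy=2.7,interpolation=2);cv2.imwrite("pics/sc.png",a)
b=cv2.resize(b,None,fx=3.3,fy=3.3,interpolation=2);cv2.imwrite("pics/tc.png",b)
E
```

```text
(no output)
```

View pics/sc.png

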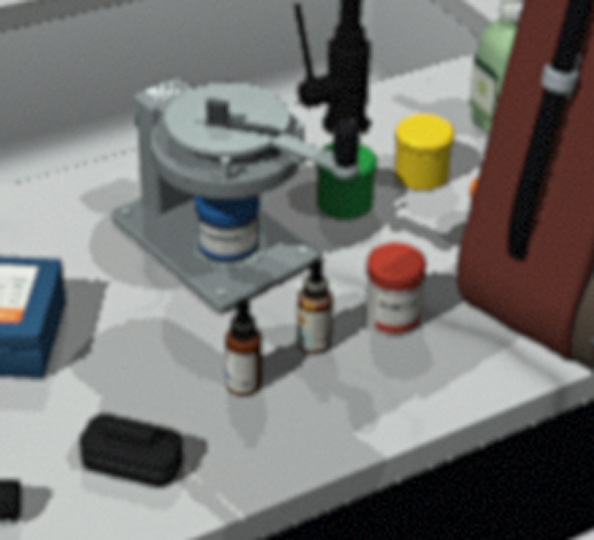

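View pics/tc.png

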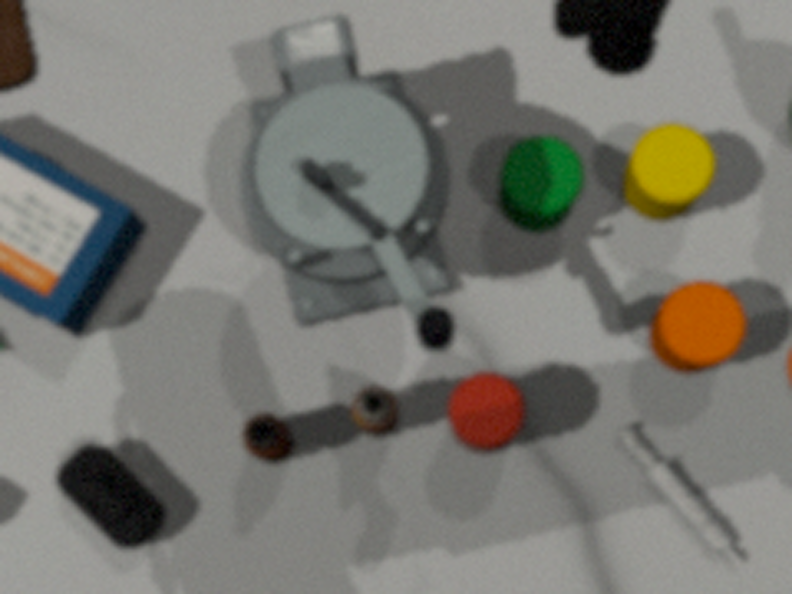

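View pics/scene0.png

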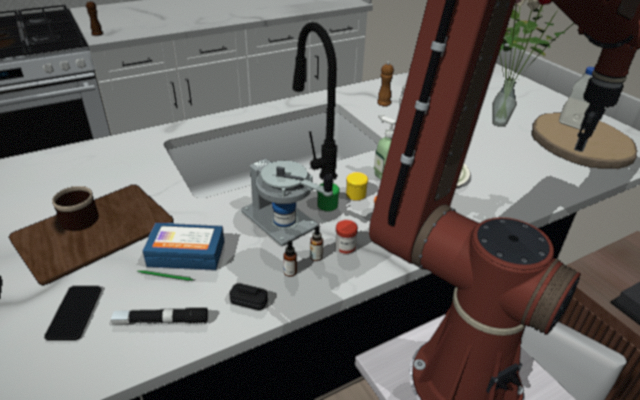

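View pics/top0.png

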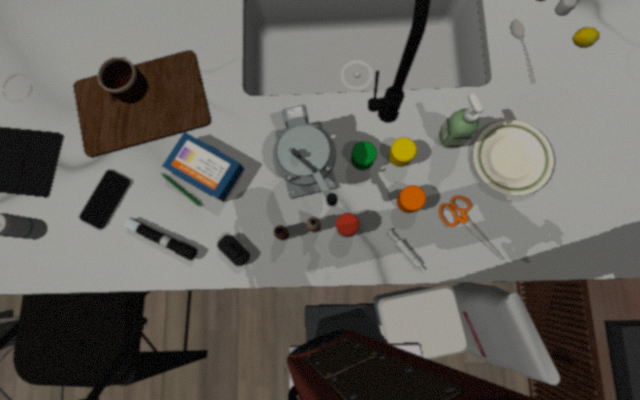

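Scene: the press stands at about (300,150) in the top view, and the blue-lidded pot sits under its pad at (284,215) in the scene view. The green (328,198), yellow (357,186) and orange (411,199, top) pots are look-alikes outside the press. The handle arm runs from the disc to the black grip at (333,201, top). The tab is left of the axis, so the ratchet is set to loosen. I'll move to the left side of the tab with the fingers shut.

Request:
arm_command([
  {"dx":0.7,"dy":1.7,"dz":0.6,"claw":1},
  {"dx":1.5,"dy":3.6,"dz":1,"claw":1},
  {"dx":2.3,"dy":5.4,"dz":1,"claw":1},
  {"dx":3.1,"dy":7.3,"dz":1,"claw":1},
  {"dx":3.9,"dy":9.1,"dz":1,"claw":1},
])

```text
schema error: expected keys dx, dy, dz, rx, ry, rz, claw
```

Request:
arm_command([
  {"dx":0.8,"dy":1.8,"claw":1},
  {"dx":1.6,"dy":3.6,"claw":1},
  {"dx":2.4,"dy":5.4,"claw":1},
  {"dx":3.1,"dy":7.3,"claw":1},
  {"dx":3.9,"dy":9.1,"claw":1},
])

```text
schema error: expected keys dx, dy, dz, rx, ry, rz, claw
```

Request:
arm_command([
  {"dx":0.8,"dy":1.8,"claw":1},
  {"dx":1.6,"dy":3.6,"claw":1},
  {"dx":2.4,"dy":5.4,"claw":1},
  {"dx":3.1,"dy":7.3,"claw":1},
  {"dx":3.9,"dy":9.1,"claw":1},
])

```text
schema error: expected keys dx, dy, dz, rx, ry, rz, claw
```

Request:
arm_command([
  {"dx":0.7,"dy":1.7,"dz":0.6,"rx":0,"ry":0,"rz":0,"claw":1},
  {"dx":1.5,"dy":3.6,"dz":1,"rx":0,"ry":0,"rz":0,"claw":1},
  {"dx":2.3,"dy":5.4,"dz":1,"rx":0,"ry":0,"rz":0,"claw":1},
  {"dx":3.1,"dy":7.3,"dz":1,"rx":0,"ry":0,"rz":0,"claw":1},
  {"dx":3.9,"dy":9.1,"dz":1,"rx":0,"ry":0,"rz":0,"claw":1},
])

```text
time: 1.6
tool_pos: [0.367, -0.3367, 0.2566]
tcp_rot: [[0.902, 0.431, 0.001], [0.431, -0.902, -0.001], [0.0, 0.001, -1.0]]
ft_force: [0.1, -0.6, -0.4]
width: 0.0122
finger_force: 0.0
```

Request:
arm_command([
  {"dx":0.8,"dy":1.8,"dz":0,"rx":0,"ry":0,"rz":0,"claw":1},
  {"dx":1.6,"dy":3.6,"dz":0,"rx":0,"ry":0,"rz":0,"claw":1},
  {"dx":2.4,"dy":5.4,"dz":0,"rx":0,"ry":0,"rz":0,"claw":1},
  {"dx":3.1,"dy":7.3,"dz":0,"rx":0,"ry":0,"rz":0,"claw":1},
  {"dx":3.9,"dy":9.1,"dz":0,"rx":0,"ry":0,"rz":0,"claw":1},
])

```text
time: 2.1
tool_pos: [0.4644, -0.109, 0.2567]
tcp_rot: [[0.902, 0.432, 0.001], [0.432, -0.902, -0.0], [0.001, 0.001, -1.0]]
ft_force: [-0.1, -0.3, 0.9]
width: -0.0001
finger_force: 0.0
```

Request:
arm_command([
  {"dx":0.8,"dy":1.8,"dz":0,"rx":0,"ry":0,"rz":0,"claw":1},
  {"dx":1.6,"dy":3.6,"dz":0,"rx":0,"ry":0,"rz":0,"claw":1},
  {"dx":2.4,"dy":5.4,"dz":0,"rx":0,"ry":0,"rz":0,"claw":1},
  {"dx":3.1,"dy":7.3,"dz":0,"rx":0,"ry":0,"rz":0,"claw":1},
  {"dx":3.9,"dy":9.1,"dz":0,"rx":0,"ry":0,"rz":0,"claw":1},
])

```text
time: 2.6
tool_pos: [0.5619, 0.1188, 0.2566]
tcp_rot: [[0.902, 0.432, 0.001], [0.432, -0.902, -0.0], [0.0, 0.0, -1.0]]
ft_force: [0.2, -0.9, -0.1]
width: -0.0001
finger_force: 0.0
```

Request:
arm_command([
  {"dx":0.2,"dy":1.1,"dz":0,"rx":0,"ry":0,"rz":0,"claw":1},
  {"dx":0.2,"dy":1.1,"dz":0,"rx":0,"ry":0,"rz":0,"claw":1},
])

```text
time: 2.8
tool_pos: [0.5669, 0.1477, 0.2562]
tcp_rot: [[0.9, 0.436, 0.0], [0.436, -0.9, 0.001], [0.001, -0.001, -1.0]]
ft_force: [0.2, -0.8, -0.3]
width: -0.0004
finger_force: 0.0
```

```bash
python3 - <<'E'
from cell import arm
import cv2
for c in ("wrist","top"):
    f=arm.grab_frame(c); cv2.imwrite(f"pics/{c}1.png",f["pixels"][:,:,::-1])
    for t in ("press_axis","handle_grip","pawl_pivot","pawl_tab"):
        for r in arm.spot_point(c,t)[:2]: print(c,t,[round(float(v),4) for v in r["xyz"]],round(r["confidence"],2))
print(arm.get_obs()["tool_pos"],arm.get_obs()["time"])
E
```

```text
wrist press_axis [0.5896, 0.1041, 0.171] 0.85
wrist press_axis [0.5745, 0.1161, 0.1833] 0.7
wrist handle_grip [0.576, 0.1196, 0.1842] 0.23
wrist pawl_pivot [0.5495, 0.08, 0.1715] 0.71
wrist pawl_tab [0.5741, 0.118, 0.1826] 0.7
top press_axis [0.592, 0.1058, 0.1651] 0.78
top handle_grip [0.4718, 0.0445, 0.1896] 0.57
top pawl_pivot [0.5474, 0.0779, 0.1681] 0.56
[0.56657046 0.14316972 0.25646897] 3.3
```

View pics/wrist1.png

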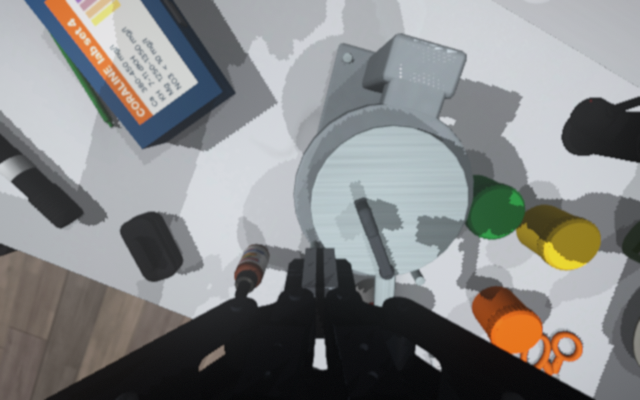

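The wrist view shows the shut fingers at (320,265), left of the lever and tab at (362,205). I'll descend there.

Request:
arm_command([
  {"dx":-0.25,"dy":0.1,"dz":-1,"rx":0,"ry":0,"rz":0,"claw":1},
  {"dx":-0.25,"dy":0.1,"dz":-2,"rx":0,"ry":0,"rz":0,"claw":1},
  {"dx":-0.25,"dy":0.1,"dz":-2.7,"rx":0,"ry":0,"rz":0,"claw":1},
  {"dx":-0.25,"dy":0.1,"dz":-3.1,"rx":0,"ry":0,"rz":0,"claw":1},
  {"dx":-0.25,"dy":0.1,"dz":-3.1,"rx":0,"ry":0,"rz":0,"claw":1},
])

```text
time: 3.8
tool_pos: [0.5591, 0.1461, 0.177]
tcp_rot: [[0.902, 0.432, -0.003], [0.432, -0.902, -0.0], [-0.003, -0.001, -1.0]]
ft_force: [-0.2, -0.3, -0.3]
width: -0.0001
finger_force: 0.0
```

Request:
arm_command([
  {"dx":0.09,"dy":-0.18,"dz":0,"rx":0,"ry":0,"rz":0,"claw":1},
  {"dx":0.18,"dy":-0.36,"dz":0,"rx":0,"ry":0,"rz":0,"claw":1},
  {"dx":0.27,"dy":-0.54,"dz":0,"rx":0,"ry":0,"rz":0,"claw":1},
  {"dx":0.27,"dy":-0.54,"dz":0,"rx":0,"ry":0,"rz":0,"claw":1},
])

```text
time: 4.2
tool_pos: [0.568, 0.133, 0.18]
tcp_rot: [[0.902, 0.431, 0.002], [0.431, -0.902, 0.001], [0.002, -0.0, -1.0]]
ft_force: [-1.3, 3.2, 1.4]
width: -0.0001
finger_force: 1.0
```

Request:
arm_command([
  {"dx":0.07,"dy":-0.14,"dz":0,"rx":0,"ry":0,"rz":0,"claw":1},
  {"dx":0.14,"dy":-0.28,"dz":0,"rx":0,"ry":0,"rz":0,"claw":1},
  {"dx":0.21,"dy":-0.43,"dz":0,"rx":0,"ry":0,"rz":0,"claw":1},
  {"dx":0.21,"dy":-0.43,"dz":0,"rx":0,"ry":0,"rz":0,"claw":1},
])

```text
time: 4.6
tool_pos: [0.5726, 0.1215, 0.1788]
tcp_rot: [[0.902, 0.432, 0.0], [0.432, -0.902, -0.001], [-0.0, 0.001, -1.0]]
ft_force: [0.1, 0.2, -0.3]
width: -0.0002
finger_force: 0.4
```

Request:
arm_command([
  {"dx":0.07,"dy":-0.14,"dz":0,"rx":0,"ry":0,"rz":0,"claw":1},
  {"dx":0.07,"dy":-0.14,"dz":0,"rx":0,"ry":0,"rz":0,"claw":1},
])

```text
time: 4.8
tool_pos: [0.5742, 0.1181, 0.1786]
tcp_rot: [[0.902, 0.432, -0.0], [0.432, -0.902, -0.001], [-0.001, 0.001, -1.0]]
ft_force: [-0.1, -0.3, -0.4]
width: -0.0001
finger_force: 0.1
```

Request:
arm_command([
  {"dx":0.07,"dy":-0.14,"dz":0,"rx":0,"ry":0,"rz":0,"claw":1},
  {"dx":0.07,"dy":-0.14,"dz":0,"rx":0,"ry":0,"rz":0,"claw":1},
])

```text
time: 5.0
tool_pos: [0.576, 0.1147, 0.1787]
tcp_rot: [[0.902, 0.432, -0.0], [0.432, -0.902, -0.001], [-0.0, 0.001, -1.0]]
ft_force: [-0.2, 0.5, -0.3]
width: -0.0001
finger_force: 0.0
```

Request:
arm_command([
  {"dx":-0.2,"dy":0.4,"dz":0.5,"rx":0,"ry":0,"rz":0,"claw":1},
  {"dx":-0.6,"dy":0.4,"dz":2.3,"rx":0,"ry":0,"rz":0,"claw":1},
  {"dx":-1.5,"dy":0.4,"dz":3.5,"rx":0,"ry":0,"rz":0,"claw":1},
  {"dx":-2,"dy":0.4,"dz":3.5,"rx":0,"ry":0,"rz":0,"claw":1},
])

```text
time: 5.4
tool_pos: [0.528, 0.1265, 0.2735]
tcp_rot: [[0.901, 0.433, 0.011], [0.433, -0.902, 0.002], [0.011, 0.004, -1.0]]
ft_force: [0.4, 0.1, 0.7]
width: -0.0002
finger_force: 0.0
```

```bash
python3 - <<'E'
from cell import arm
import cv2
for c in ("wrist","top"):
    f=arm.grab_frame(c); cv2.imwrite(f"pics/{c}2.png",f["pixels"][:,:,::-1])
    for t in ("press_axis","handle_grip","pawl_pivot","pawl_tab"):
        for r in arm.spot_point(c,t)[:2]: print(c,t,[round(float(v),4) for v in r["xyz"]],round(r["confidence"],2))
print(arm.get_obs()["tool_pos"],arm.get_obs()["time"])
E
```

```text
wrist press_axis [0.5896, 0.1043, 0.1733] 0.67
wrist handle_grip [0.4737, 0.0456, 0.1888] 0.57
wrist handle_grip [0.5925, 0.1047, 0.1746] 0.52
wrist pawl_pivot [0.5491, 0.0759, 0.1706] 0.92
wrist pawl_pivot [0.4442, 0.0918, -0.0] 0.46
wrist pawl_tab [0.5909, 0.0926, 0.1852] 0.69
wrist pawl_tab [0.4756, 0.0485, 0.1834] 0.61
top press_axis [0.5938, 0.1053, 0.1695] 0.63
top handle_grip [0.4704, 0.0419, 0.1891] 0.6
[0.52574311 0.12521349 0.26518581] 5.9
```

View pics/wrist2.png

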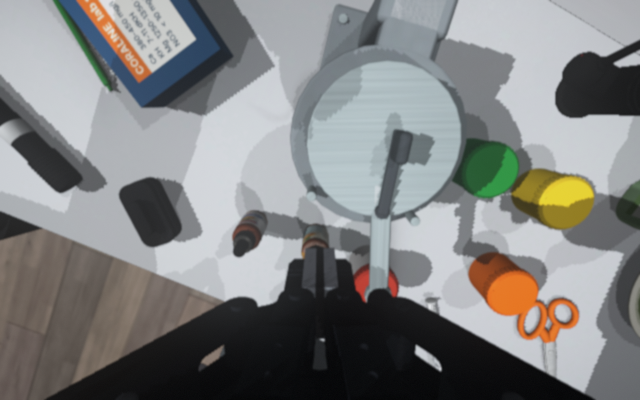

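The tab now lies right of the lever line, at (400,140), so it is set to tighten. Next I'll straddle the grip.

Request:
arm_command([
  {"dx":-0.7,"dy":-1.1,"dz":0,"rx":0,"ry":0,"rz":0,"claw":-0.1},
  {"dx":-1.4,"dy":-2.2,"dz":0,"rx":0,"ry":0,"rz":0,"claw":-0.1},
  {"dx":-2.05,"dy":-3.2,"dz":0,"rx":0,"ry":0,"rz":0,"claw":-0.1},
  {"dx":-2.05,"dy":-3.2,"dz":0,"rx":0,"ry":0,"rz":0,"claw":-0.1},
  {"dx":-2.05,"dy":-3.2,"dz":-1,"rx":0,"ry":0,"rz":0,"claw":-0.1},
])

```text
time: 6.4
tool_pos: [0.4777, 0.0447, 0.2449]
tcp_rot: [[0.903, 0.43, 0.009], [0.43, -0.903, -0.0], [0.008, 0.004, -1.0]]
ft_force: [0.6, -1.6, -0.5]
width: 0.0469
finger_force: 0.0
```

Request:
arm_command([
  {"dx":0,"dy":0,"dz":-0.8,"rx":0,"ry":0,"rz":0,"claw":-0.1},
  {"dx":0,"dy":0,"dz":-1.6,"rx":0,"ry":0,"rz":0,"claw":-0.1},
  {"dx":0,"dy":0,"dz":-2.4,"rx":0,"ry":0,"rz":0,"claw":-0.1},
  {"dx":0,"dy":0,"dz":-2.4,"rx":0,"ry":0,"rz":0,"claw":-0.1},
])

```text
time: 6.8
tool_pos: [0.4723, 0.0458, 0.1779]
tcp_rot: [[0.902, 0.432, -0.007], [0.432, -0.902, 0.001], [-0.006, -0.004, -1.0]]
ft_force: [-0.8, -0.1, -0.2]
width: 0.0468
finger_force: 0.0
```

Request:
arm_command([
  {"dx":0,"dy":0,"dz":0,"rx":0,"ry":0,"rz":0,"claw":0.3},
  {"dx":0,"dy":0,"dz":0,"rx":0,"ry":0,"rz":0,"claw":0.3},
  {"dx":0,"dy":0,"dz":0,"rx":0,"ry":0,"rz":0,"claw":0.3},
], grip_force=30)

```text
time: 7.1
tool_pos: [0.4758, 0.0454, 0.1828]
tcp_rot: [[0.902, 0.432, 0.003], [0.432, -0.902, -0.0], [0.003, 0.001, -1.0]]
ft_force: [0.5, -0.2, 0.2]
width: 0.03
finger_force: 0.0
```

Request:
arm_command([
  {"dx":-0.26,"dy":0.58,"dz":0,"rx":0,"ry":0,"rz":-7,"claw":0.3},
  {"dx":-0.44,"dy":1.19,"dz":0,"rx":0,"ry":0,"rz":-14,"claw":0.3},
  {"dx":-0.54,"dy":1.82,"dz":0,"rx":0,"ry":0,"rz":-21,"claw":0.3},
  {"dx":-0.57,"dy":2.45,"dz":0,"rx":0,"ry":0,"rz":-28,"claw":0.3},
  {"dx":-0.52,"dy":3.08,"dz":0,"rx":0,"ry":0,"rz":-35,"claw":0.3},
])

```text
time: 7.6
tool_pos: [0.4627, 0.1206, 0.1827]
tcp_rot: [[0.986, -0.168, 0.003], [-0.168, -0.986, -0.006], [0.004, 0.005, -1.0]]
ft_force: [2.3, -7.6, -0.4]
width: 0.0298
finger_force: 3.4
```

Request:
arm_command([
  {"dx":0,"dy":0,"dz":0,"rx":0,"ry":0,"rz":0,"claw":0.3},
  {"dx":0,"dy":0,"dz":0,"rx":0,"ry":0,"rz":0,"claw":0.3},
  {"dx":0,"dy":0,"dz":0,"rx":0,"ry":0,"rz":0,"claw":0.3},
])

```text
time: 7.9
tool_pos: [0.4619, 0.1221, 0.1818]
tcp_rot: [[0.987, -0.162, 0.001], [-0.162, -0.987, 0.0], [0.001, -0.001, -1.0]]
ft_force: [-0.5, -0.9, 0.5]
width: 0.0296
finger_force: 0.3
```

Request:
arm_command([
  {"dx":0.03,"dy":0.18,"dz":0,"rx":0,"ry":0,"rz":-2,"claw":0.3},
  {"dx":0.06,"dy":0.36,"dz":0,"rx":0,"ry":0,"rz":-4,"claw":0.3},
  {"dx":0.06,"dy":0.36,"dz":0,"rx":0,"ry":0,"rz":-4,"claw":0.3},
  {"dx":0.06,"dy":0.36,"dz":0,"rx":0,"ry":0,"rz":-4,"claw":0.3},
])

```text
time: 8.3
tool_pos: [0.4633, 0.1297, 0.1817]
tcp_rot: [[0.973, -0.231, 0.0], [-0.231, -0.973, -0.003], [0.001, 0.003, -1.0]]
ft_force: [-0.4, -5.5, 1.9]
width: 0.0302
finger_force: 2.5
```

Request:
arm_command([
  {"dx":0.04,"dy":0.18,"dz":0,"rx":0,"ry":0,"rz":-2,"claw":0.3},
  {"dx":0.04,"dy":0.18,"dz":0,"rx":0,"ry":0,"rz":-2,"claw":0.3},
  {"dx":0.04,"dy":0.18,"dz":0,"rx":0,"ry":0,"rz":-2,"claw":0.3},
])

```text
time: 8.6
tool_pos: [0.4643, 0.1343, 0.1817]
tcp_rot: [[0.964, -0.265, 0.0], [-0.265, -0.964, -0.002], [0.001, 0.002, -1.0]]
ft_force: [-0.3, -4.7, 1.6]
width: 0.03
finger_force: 2.6
```

Request:
arm_command([
  {"dx":-0.1,"dy":-0.62,"dz":0,"rx":0,"ry":0,"rz":7,"claw":0.3},
  {"dx":-0.13,"dy":-1.26,"dz":0,"rx":0,"ry":0,"rz":14,"claw":0.3},
  {"dx":-0.08,"dy":-1.89,"dz":0,"rx":0,"ry":0,"rz":21,"claw":0.3},
  {"dx":0.04,"dy":-2.52,"dz":0,"rx":0,"ry":0,"rz":28,"claw":0.3},
  {"dx":0.25,"dy":-3.12,"dz":0,"rx":0,"ry":0,"rz":35,"claw":0.3},
])

```text
time: 9.1
tool_pos: [0.4695, 0.0582, 0.181]
tcp_rot: [[0.94, 0.34, -0.002], [0.34, -0.94, 0.003], [-0.0, -0.004, -1.0]]
ft_force: [-1.5, 3.0, 1.3]
width: 0.0298
finger_force: 1.6
```

Request:
arm_command([
  {"dx":0.27,"dy":-0.57,"dz":0,"rx":0,"ry":0,"rz":7,"claw":0.3},
  {"dx":0.56,"dy":-1.04,"dz":0,"rx":0,"ry":0,"rz":13,"claw":0.3},
  {"dx":0.72,"dy":-1.25,"dz":0,"rx":0,"ry":0,"rz":16,"claw":0.3},
  {"dx":0.72,"dy":-1.25,"dz":0,"rx":0,"ry":0,"rz":16,"claw":0.3},
])

```text
time: 9.5
tool_pos: [0.4886, 0.0262, 0.1812]
tcp_rot: [[0.814, 0.581, 0.0], [0.581, -0.814, 0.001], [0.001, -0.001, -1.0]]
ft_force: [-0.0, 0.4, -0.1]
width: 0.0299
finger_force: 0.0
```

Request:
arm_command([
  {"dx":-0.36,"dy":0.52,"dz":0,"rx":0,"ry":0,"rz":-7,"claw":0.3},
  {"dx":-0.66,"dy":1.08,"dz":0,"rx":0,"ry":0,"rz":-14,"claw":0.3},
  {"dx":-0.88,"dy":1.68,"dz":0,"rx":0,"ry":0,"rz":-21,"claw":0.3},
  {"dx":-1.02,"dy":2.3,"dz":0,"rx":0,"ry":0,"rz":-28,"claw":0.3},
  {"dx":-1.1,"dy":2.93,"dz":0,"rx":0,"ry":0,"rz":-35,"claw":0.3},
])

```text
time: 10.0
tool_pos: [0.4624, 0.0988, 0.1819]
tcp_rot: [[1.0, 0.005, 0.005], [0.005, -1.0, -0.004], [0.005, 0.004, -1.0]]
ft_force: [3.6, -5.4, -0.9]
width: 0.03
finger_force: 3.2
```

Request:
arm_command([
  {"dx":0,"dy":0.16,"dz":0,"rx":0,"ry":0,"rz":-2,"claw":0.3},
  {"dx":0,"dy":0.24,"dz":0,"rx":0,"ry":0,"rz":-3,"claw":0.3},
  {"dx":0,"dy":0.24,"dz":0,"rx":0,"ry":0,"rz":-3,"claw":0.3},
  {"dx":0,"dy":0.24,"dz":0,"rx":0,"ry":0,"rz":-3,"claw":0.3},
])

```text
time: 10.4
tool_pos: [0.4619, 0.105, 0.1819]
tcp_rot: [[0.999, -0.042, 0.003], [-0.042, -0.999, -0.002], [0.004, 0.002, -1.0]]
ft_force: [2.2, -5.1, -0.2]
width: 0.0299
finger_force: 2.1
```

Request:
arm_command([
  {"dx":0.0,"dy":0.18,"dz":0,"rx":0,"ry":0,"rz":-2,"claw":0.3},
  {"dx":0.01,"dy":0.36,"dz":0,"rx":0,"ry":0,"rz":-4,"claw":0.3},
  {"dx":0.02,"dy":0.54,"dz":0,"rx":0,"ry":0,"rz":-6,"claw":0.3},
  {"dx":0.02,"dy":0.54,"dz":0,"rx":0,"ry":0,"rz":-6,"claw":0.3},
  {"dx":0.02,"dy":0.54,"dz":0,"rx":0,"ry":0,"rz":-6,"claw":0.3},
])

```text
time: 10.9
tool_pos: [0.4624, 0.1184, 0.1818]
tcp_rot: [[0.989, -0.146, 0.003], [-0.146, -0.989, -0.002], [0.004, 0.002, -1.0]]
ft_force: [2.1, -4.2, -0.2]
width: 0.0301
finger_force: 2.0
```

Request:
arm_command([
  {"dx":0.02,"dy":0.18,"dz":0,"rx":0,"ry":0,"rz":-2,"claw":0.3},
  {"dx":0.05,"dy":0.36,"dz":0,"rx":0,"ry":0,"rz":-4,"claw":0.3},
  {"dx":0.1,"dy":0.63,"dz":0,"rx":0,"ry":0,"rz":-7,"claw":0.3},
  {"dx":0.1,"dy":0.63,"dz":0,"rx":0,"ry":0,"rz":-7,"claw":0.3},
  {"dx":0.1,"dy":0.63,"dz":0,"rx":0,"ry":0,"rz":-7,"claw":0.3},
])

```text
time: 11.4
tool_pos: [0.4643, 0.1345, 0.1817]
tcp_rot: [[0.964, -0.265, 0.001], [-0.265, -0.964, -0.002], [0.002, 0.001, -1.0]]
ft_force: [1.5, -3.8, 0.6]
width: 0.0298
finger_force: 1.9
```

Request:
arm_command([
  {"dx":-0.1,"dy":-0.62,"dz":0,"rx":0,"ry":0,"rz":7,"claw":0.3},
  {"dx":-0.13,"dy":-1.26,"dz":0,"rx":0,"ry":0,"rz":14,"claw":0.3},
  {"dx":-0.08,"dy":-1.89,"dz":0,"rx":0,"ry":0,"rz":21,"claw":0.3},
  {"dx":0.04,"dy":-2.52,"dz":0,"rx":0,"ry":0,"rz":28,"claw":0.3},
  {"dx":0.25,"dy":-3.12,"dz":0,"rx":0,"ry":0,"rz":35,"claw":0.3},
])

```text
time: 11.9
tool_pos: [0.4687, 0.0581, 0.1809]
tcp_rot: [[0.941, 0.34, -0.002], [0.34, -0.941, 0.004], [-0.001, -0.004, -1.0]]
ft_force: [-1.8, 2.9, 1.7]
width: 0.0299
finger_force: 1.5
```

Request:
arm_command([
  {"dx":0.27,"dy":-0.57,"dz":0,"rx":0,"ry":0,"rz":7,"claw":0.3},
  {"dx":0.56,"dy":-1.04,"dz":0,"rx":0,"ry":0,"rz":13,"claw":0.3},
  {"dx":0.72,"dy":-1.25,"dz":0,"rx":0,"ry":0,"rz":16,"claw":0.3},
  {"dx":0.72,"dy":-1.25,"dz":0,"rx":0,"ry":0,"rz":16,"claw":0.3},
])

```text
time: 12.3
tool_pos: [0.4879, 0.0261, 0.181]
tcp_rot: [[0.814, 0.581, -0.001], [0.581, -0.814, 0.002], [0.001, -0.002, -1.0]]
ft_force: [0.2, 0.8, 0.2]
width: 0.03
finger_force: 0.0
```

Request:
arm_command([
  {"dx":-0.18,"dy":0.26,"dz":0,"rx":0,"ry":0,"rz":-3.5,"claw":0.3},
  {"dx":-0.36,"dy":0.52,"dz":0,"rx":0,"ry":0,"rz":-7,"claw":0.3},
  {"dx":-0.51,"dy":0.8,"dz":0,"rx":0,"ry":0,"rz":-10.5,"claw":0.3},
  {"dx":-0.51,"dy":0.8,"dz":0,"rx":0,"ry":0,"rz":-10.5,"claw":0.3},
  {"dx":-0.51,"dy":0.8,"dz":0,"rx":0,"ry":0,"rz":-10.5,"claw":0.3},
])

```text
time: 12.8
tool_pos: [0.4756, 0.0461, 0.1814]
tcp_rot: [[0.905, 0.425, 0.001], [0.425, -0.905, 0.0], [0.001, 0.0, -1.0]]
ft_force: [2.4, -1.7, -1.9]
width: 0.0297
finger_force: 1.5
```

Request:
arm_command([
  {"dx":-0.09,"dy":0.19,"dz":0,"rx":0,"ry":0,"rz":-2.3,"claw":0.3},
  {"dx":-0.18,"dy":0.38,"dz":0,"rx":0,"ry":0,"rz":-4.6,"claw":0.3},
  {"dx":-0.26,"dy":0.58,"dz":0,"rx":0,"ry":0,"rz":-7,"claw":0.3},
  {"dx":-0.26,"dy":0.58,"dz":0,"rx":0,"ry":0,"rz":-7,"claw":0.3},
  {"dx":-0.26,"dy":0.58,"dz":0,"rx":0,"ry":0,"rz":-7,"claw":0.3},
])

```text
time: 13.3
tool_pos: [0.4694, 0.0601, 0.1814]
tcp_rot: [[0.95, 0.311, 0.001], [0.311, -0.95, -0.0], [0.001, 0.001, -1.0]]
ft_force: [3.4, -2.5, -2.9]
width: 0.03
finger_force: 1.9
```

Request:
arm_command([
  {"dx":-0.06,"dy":0.2,"dz":0,"rx":0,"ry":0,"rz":-2.3,"claw":0.3},
  {"dx":-0.12,"dy":0.4,"dz":0,"rx":0,"ry":0,"rz":-4.6,"claw":0.3},
  {"dx":-0.18,"dy":0.61,"dz":0,"rx":0,"ry":0,"rz":-7,"claw":0.3},
  {"dx":-0.18,"dy":0.61,"dz":0,"rx":0,"ry":0,"rz":-7,"claw":0.3},
])

```text
time: 13.7
tool_pos: [0.4648, 0.0753, 0.1815]
tcp_rot: [[0.981, 0.192, 0.001], [0.192, -0.981, -0.001], [0.001, 0.001, -1.0]]
ft_force: [4.2, -3.9, -0.3]
width: 0.0297
finger_force: 1.9
```

Request:
arm_command([
  {"dx":-0.04,"dy":0.21,"dz":0,"rx":0,"ry":0,"rz":-2.3,"claw":0.3},
  {"dx":-0.08,"dy":0.42,"dz":0,"rx":0,"ry":0,"rz":-4.6,"claw":0.3},
  {"dx":-0.11,"dy":0.62,"dz":0,"rx":0,"ry":0,"rz":-7,"claw":0.3},
  {"dx":-0.11,"dy":0.62,"dz":0,"rx":0,"ry":0,"rz":-7,"claw":0.3},
])

```text
time: 14.1
tool_pos: [0.4621, 0.0907, 0.1816]
tcp_rot: [[0.997, 0.072, 0.001], [0.072, -0.997, -0.001], [0.001, 0.001, -1.0]]
ft_force: [3.0, -3.8, -0.7]
width: 0.0298
finger_force: 1.9
```

Still free (about 4 N). Continuing from 186.5° to 179.5°.

Request:
arm_command([
  {"dx":-0.01,"dy":0.21,"dz":0,"rx":0,"ry":0,"rz":-2.3,"claw":0.3},
  {"dx":-0.02,"dy":0.42,"dz":0,"rx":0,"ry":0,"rz":-4.6,"claw":0.3},
  {"dx":-0.03,"dy":0.63,"dz":0,"rx":0,"ry":0,"rz":-7,"claw":0.3},
  {"dx":-0.03,"dy":0.63,"dz":0,"rx":0,"ry":0,"rz":-7,"claw":0.3},
])

```text
time: 14.5
tool_pos: [0.4612, 0.1063, 0.1816]
tcp_rot: [[0.999, -0.051, 0.001], [-0.051, -0.999, -0.002], [0.001, 0.002, -1.0]]
ft_force: [1.2, -3.2, 0.4]
width: 0.0302
finger_force: 2.0
```

Request:
arm_command([
  {"dx":0.01,"dy":0.2,"dz":0,"rx":0,"ry":0,"rz":-2.2,"claw":0.3},
  {"dx":0.02,"dy":0.4,"dz":0,"rx":0,"ry":0,"rz":-4.4,"claw":0.3},
  {"dx":0.04,"dy":0.59,"dz":0,"rx":0,"ry":0,"rz":-6.5,"claw":0.3},
  {"dx":0.04,"dy":0.59,"dz":0,"rx":0,"ry":0,"rz":-6.5,"claw":0.3},
])

```text
time: 14.9
tool_pos: [0.4621, 0.1208, 0.1816]
tcp_rot: [[0.987, -0.163, 0.0], [-0.163, -0.987, -0.002], [0.0, 0.002, -1.0]]
ft_force: [1.5, -3.8, 0.1]
width: 0.03
finger_force: 2.0
```

Request:
arm_command([
  {"dx":0.03,"dy":0.18,"dz":0,"rx":0,"ry":0,"rz":-2,"claw":0.3},
  {"dx":0.06,"dy":0.36,"dz":0,"rx":0,"ry":0,"rz":-4,"claw":0.3},
  {"dx":0.09,"dy":0.54,"dz":0,"rx":0,"ry":0,"rz":-6,"claw":0.3},
  {"dx":0.09,"dy":0.54,"dz":0,"rx":0,"ry":0,"rz":-6,"claw":0.3},
])

```text
time: 15.3
tool_pos: [0.4641, 0.1341, 0.1816]
tcp_rot: [[0.964, -0.265, -0.001], [-0.265, -0.964, -0.002], [0.0, 0.002, -1.0]]
ft_force: [1.0, -4.1, 1.0]
width: 0.0298
finger_force: 2.0
```

```bash
python3 - <<'E'
from cell import arm
import cv2
f=arm.grab_frame("scene"); a=f["pixels"][150:250,230:340,::-1]
b=cv2.imread("pics/scene0.png")[150:250,230:340]
k=dict(fx=3.6,fy=5.5,interpolation=2)
import numpy as np
cv2.imwrite("pics/cmp.png",np.hstack([cv2.resize(b,None,**k),cv2.resize(a,None,**k)]))
for r in arm.spot_point("scene","press_pad"): print(r)
E
```

```text
{'xyz': [0.588, 0.1016, 0.0836], 'confidence': 0.51}
```

View pics/cmp.png

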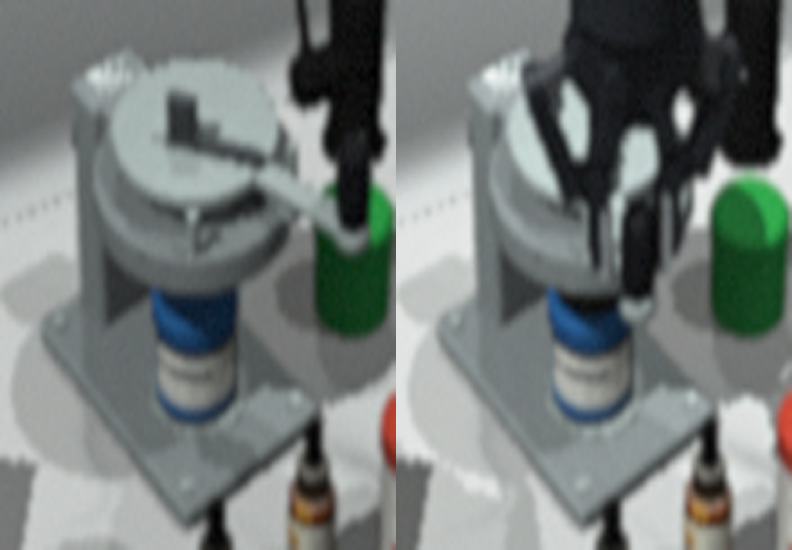

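The crop shows the black pad just above the blue lid at (585,300), a few mm off, and the pot is in place. Next I'll do the return and a further stroke.

Request:
arm_command([
  {"dx":-0.1,"dy":-0.62,"dz":0,"rx":0,"ry":0,"rz":7,"claw":0.3},
  {"dx":-0.13,"dy":-1.26,"dz":0,"rx":0,"ry":0,"rz":14,"claw":0.3},
  {"dx":-0.08,"dy":-1.89,"dz":0,"rx":0,"ry":0,"rz":21,"claw":0.3},
  {"dx":0.04,"dy":-2.52,"dz":0,"rx":0,"ry":0,"rz":28,"claw":0.3},
  {"dx":0.25,"dy":-3.12,"dz":0,"rx":0,"ry":0,"rz":35,"claw":0.3},
])

```text
time: 15.9
tool_pos: [0.4685, 0.0581, 0.1809]
tcp_rot: [[0.94, 0.34, -0.004], [0.34, -0.94, 0.004], [-0.003, -0.005, -1.0]]
ft_force: [-1.1, 3.5, 1.4]
width: 0.0301
finger_force: 1.5
```

Request:
arm_command([
  {"dx":0.27,"dy":-0.57,"dz":0,"rx":0,"ry":0,"rz":7,"claw":0.3},
  {"dx":0.56,"dy":-1.04,"dz":0,"rx":0,"ry":0,"rz":13,"claw":0.3},
  {"dx":0.72,"dy":-1.25,"dz":0,"rx":0,"ry":0,"rz":16,"claw":0.3},
  {"dx":0.72,"dy":-1.25,"dz":0,"rx":0,"ry":0,"rz":16,"claw":0.3},
])

```text
time: 16.3
tool_pos: [0.4878, 0.026, 0.181]
tcp_rot: [[0.814, 0.581, -0.002], [0.581, -0.814, 0.002], [-0.001, -0.003, -1.0]]
ft_force: [-0.5, 1.2, 0.8]
width: 0.0299
finger_force: 0.0
```

Request:
arm_command([
  {"dx":-0.18,"dy":0.26,"dz":0,"rx":0,"ry":0,"rz":-3.5,"claw":0.3},
  {"dx":-0.36,"dy":0.52,"dz":0,"rx":0,"ry":0,"rz":-7,"claw":0.3},
  {"dx":-0.51,"dy":0.8,"dz":0,"rx":0,"ry":0,"rz":-10.5,"claw":0.3},
  {"dx":-0.51,"dy":0.8,"dz":0,"rx":0,"ry":0,"rz":-10.5,"claw":0.3},
])

```text
time: 16.7
tool_pos: [0.4755, 0.0463, 0.1813]
tcp_rot: [[0.906, 0.424, 0.001], [0.424, -0.906, -0.0], [0.001, 0.001, -1.0]]
ft_force: [2.5, -1.5, -1.7]
width: 0.0297
finger_force: 1.7
```

Request:
arm_command([
  {"dx":-0.09,"dy":0.19,"dz":0,"rx":0,"ry":0,"rz":-2.3,"claw":0.3},
  {"dx":-0.18,"dy":0.38,"dz":0,"rx":0,"ry":0,"rz":-4.6,"claw":0.3},
  {"dx":-0.26,"dy":0.58,"dz":0,"rx":0,"ry":0,"rz":-7,"claw":0.3},
  {"dx":-0.26,"dy":0.58,"dz":0,"rx":0,"ry":0,"rz":-7,"claw":0.3},
])

```text
time: 17.1
tool_pos: [0.4695, 0.0602, 0.1814]
tcp_rot: [[0.95, 0.311, 0.002], [0.311, -0.95, -0.001], [0.001, 0.001, -1.0]]
ft_force: [3.5, -2.4, -1.7]
width: 0.0301
finger_force: 2.0
```

Request:
arm_command([
  {"dx":-0.06,"dy":0.2,"dz":0,"rx":0,"ry":0,"rz":-2.3,"claw":0.3},
  {"dx":-0.12,"dy":0.4,"dz":0,"rx":0,"ry":0,"rz":-4.6,"claw":0.3},
  {"dx":-0.18,"dy":0.61,"dz":0,"rx":0,"ry":0,"rz":-7,"claw":0.3},
  {"dx":-0.18,"dy":0.61,"dz":0,"rx":0,"ry":0,"rz":-7,"claw":0.3},
])

```text
time: 17.5
tool_pos: [0.4654, 0.0745, 0.1814]
tcp_rot: [[0.981, 0.193, 0.002], [0.193, -0.981, -0.003], [0.002, 0.003, -1.0]]
ft_force: [4.8, -5.6, -2.5]
width: 0.0298
finger_force: 3.3
```

Request:
arm_command([
  {"dx":0,"dy":0,"dz":0,"rx":0,"ry":0,"rz":0,"claw":0.3},
  {"dx":0,"dy":0,"dz":0,"rx":0,"ry":0,"rz":0,"claw":0.3},
])

```text
time: 17.7
tool_pos: [0.4654, 0.0744, 0.1814]
tcp_rot: [[0.981, 0.193, 0.002], [0.194, -0.981, -0.003], [0.002, 0.003, -1.0]]
ft_force: [3.8, -5.8, -2.5]
width: 0.0297
finger_force: 3.2
```

Request:
arm_command([
  {"dx":0,"dy":0,"dz":0,"rx":0,"ry":0,"rz":0,"claw":0.3},
])

```text
time: 17.8
tool_pos: [0.4655, 0.0744, 0.1814]
tcp_rot: [[0.981, 0.193, 0.002], [0.193, -0.981, -0.003], [0.002, 0.003, -1.0]]
ft_force: [4.5, -5.0, -3.2]
width: 0.0298
finger_force: 3.2
```

Request:
arm_command([
  {"dx":0,"dy":0,"dz":0,"rx":0,"ry":0,"rz":0,"claw":0.3},
])

```text
time: 17.9
tool_pos: [0.4655, 0.0744, 0.1814]
tcp_rot: [[0.981, 0.193, 0.002], [0.193, -0.981, -0.003], [0.002, 0.003, -1.0]]
ft_force: [5.4, -5.2, -3.3]
width: 0.0302
finger_force: 3.2
```

Request:
arm_command([
  {"dx":0,"dy":0,"dz":0,"rx":0,"ry":0,"rz":0,"claw":0.3},
])

```text
time: 18.0
tool_pos: [0.4655, 0.0744, 0.1814]
tcp_rot: [[0.981, 0.193, 0.002], [0.193, -0.981, -0.003], [0.002, 0.003, -1.0]]
ft_force: [5.1, -5.9, -3.7]
width: 0.0296
finger_force: 3.2
```

The handle has stiffened. The paused force rose from about 4.2 N to 6.4 N, which means roughly 40 N of clamping. Geometry limits it to about 46 N, since the previous check was free. I'll release and retreat.

Request:
arm_command([
  {"dx":0.02,"dy":-0.08,"dz":0,"rx":0,"ry":0,"rz":0,"claw":-0.1},
  {"dx":0.02,"dy":-0.08,"dz":0,"rx":0,"ry":0,"rz":0,"claw":-0.1},
  {"dx":0.02,"dy":-0.08,"dz":0,"rx":0,"ry":0,"rz":0,"claw":-0.1},
])

```text
time: 18.3
tool_pos: [0.4644, 0.0741, 0.1811]
tcp_rot: [[0.981, 0.193, -0.001], [0.193, -0.981, 0.001], [-0.001, -0.001, -1.0]]
ft_force: [-0.5, 0.2, 0.2]
width: 0.0469
finger_force: 0.0
```

Request:
arm_command([
  {"dx":0,"dy":0,"dz":0.8,"rx":0,"ry":0,"rz":0,"claw":-0.1},
  {"dx":0,"dy":0,"dz":1.8,"rx":0,"ry":0,"rz":0,"claw":-0.1},
  {"dx":0,"dy":0,"dz":3,"rx":0,"ry":0,"rz":0,"claw":-0.1},
  {"dx":-0.5,"dy":-1.5,"dz":3.4,"rx":0,"ry":0,"rz":0,"claw":-0.1},
  {"dx":-1,"dy":-3,"dz":3.4,"rx":0,"ry":0,"rz":0,"claw":-0.1},
])

```text
time: 18.8
tool_pos: [0.4412, -0.0013, 0.2692]
tcp_rot: [[0.981, 0.196, 0.005], [0.196, -0.981, -0.0], [0.005, 0.001, -1.0]]
ft_force: [-0.1, 0.5, 0.7]
width: 0.0471
finger_force: 0.0
```

Request:
arm_command([
  {"dx":-0.3,"dy":-1.8,"dz":0,"rx":0,"ry":0,"rz":0,"claw":-0.1},
  {"dx":-0.6,"dy":-3.6,"dz":0,"rx":0,"ry":0,"rz":0,"claw":-0.1},
  {"dx":-0.9,"dy":-5.4,"dz":0,"rx":0,"ry":0,"rz":0,"claw":-0.1},
  {"dx":-1.2,"dy":-7.2,"dz":0,"rx":0,"ry":0,"rz":0,"claw":-0.1},
  {"dx":-1.2,"dy":-7.2,"dz":0,"rx":0,"ry":0,"rz":0,"claw":-0.1},
])

```text
time: 19.3
tool_pos: [0.409, -0.1856, 0.2665]
tcp_rot: [[0.983, 0.186, -0.0], [0.186, -0.983, -0.002], [-0.001, 0.001, -1.0]]
ft_force: [-0.2, 0.1, 0.3]
width: 0.0469
finger_force: 0.0
```

```bash
python3 - <<'E'
from cell import arm
import cv2
f=arm.grab_frame("scene"); a=f["pixels"][130:330,200:420,::-1]
cv2.imwrite("pics/fin.png",cv2.resize(a,None,fx=2.9,fy=2.9,interpolation=2))
for t in ("press_pad","pot","pawl_tab","handle_grip","reagent_a","flake_pot"): print(t,[(r["xyz"],round(r["confidence"],2)) for r in arm.spot_point("scene",t)[:3]])
E
```

```text
press_pad [([0.5856, 0.1029, 0.0799], 0.46)]
pot [([0.5929, 0.1085, 0.0132], 0.9), ([0.6188, -0.1396, 0.0024], 0.74), ([0.6162, -0.0403, 0.0037], 0.68)]
pawl_tab [([0.5864, 0.0838, 0.1822], 0.47)]
handle_grip [([0.4652, 0.0673, 0.1912], 0.82), ([0.4219, 0.1727, 0.0021], 0.3)]
reagent_a [([0.4193, 0.168, 0.0022], 0.97), ([0.4407, 0.0908, -0.0048], 0.76)]
flake_pot [([0.4335, 0.0093, -0.0017], 0.88)]
```

View pics/fin.png

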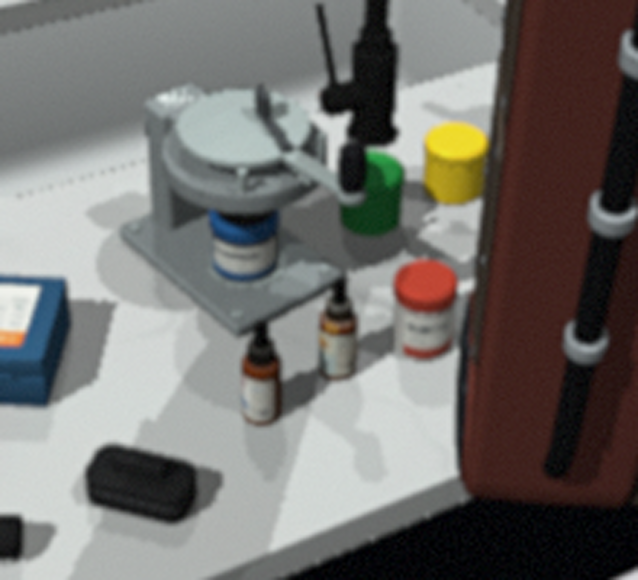

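The black pad rests on the blue lid at (245,215), the tab is on the tighten side at (262,100), and the bystanders have not moved. Handing in.

```bash
python3 -c "
from cell import arm
print(arm.job_done())"
```

```text
the job is handed in; nothing more can be done
None
```

I flipped the tab to tighten and wound the pad down until the handle stiffened. That leaves the lid clamped at an estimated 40 N, judged from the handle force. The pot and the things around it look unmoved, and I handed the job in at about 20 s with the arm clear.

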